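# Snap the protective window onto the detector housing with the seating tool

### The arm

A 7-joint arm with a two-finger parallel gripper is mounted at the origin on a cart in front of the work surface, level with it; the furniture and walls round the work are solid. World frame = base frame: x ahead of the robot, y to its left, z up, the work surface at z = 0. Lengths are in m, angles in rad, forces in N, time in s.
With the tool pointing down it reaches from about 0.425 to 0.875 m from the base axis. Payload 4.7 kg.
Tool frame: the origin (TCP) lies on the centre line of the jaws, within the pads' length; the fingertips stand ctrl.tcp_to_tips ahead of it and the grasp point (between the pads) lies 2 mm behind it (ctrl.tcp_to_tips is the distance from the TCP to the fingertips, in m); z points along the fingers, y is the line along which they close (so a half turn about z gives the same grasp; the last joint's range is limited). The gripper opens to 87 mm and grips with 3 to 60 N. Pads are 19 mm wide; open, the fingers measure 117 mm over their backs; the gripper's body (75 mm by 190 mm) begins 51 mm behind the grasp point.
Start: joints at [1.284, 0.321, -0.07, 1.45, 0.023, 1.371, -0.057], TCP at [0.193, -0.621, 0.24] pointing down, gripper open.
Joint ranges: [-2.86, 2.86], [-0.3, 2.09], [-1.38, 1.24], [0.06, 2.45], [-1.56, 4.7], [0.09, 2.05], [-2.69, 2.69]. Speed limits (rad/s): [2.57, 2.57, 3.14, 3.14, 3.14, 3.14, 3.14].

### API

Orientations are given as a rotation vector (axis times angle).
In Python, from bench import ctrl, optics, close_job gives the robot as it stands.
- The arm moves only by the shell command python3 -m inch 'ROWS' [OPENING] [FORCE]. ROWS is JSON, a list of rows, each a list of 2 entries, a list of its own where there are three numbers: the shift along the tool's x, y, z in mm, then the turn, a rotation vector about the tool's x, y, z in degrees. In form: [[[x, y, z], [ax, ay, az]], ...]. A call has exactly 10 rows; each row shifts and turns the commanded pose from where the row before left it, along the tool's axes as they then stand; what a row does not reach is not made up. A row lasts 1/10 s, in which the tool goes at most 50 mm and 8.59 degrees, less where a joint would pass 70% of its speed; a pose out of reach is approached as far as the arm can. A call is refused whole if a number of a shift passes 50 or a number of a turn 8.59, either way. A call with a gripper value outside its range is refused whole. OPENING is the closure, from 0 (fully open) to 1 (shut), set as the call begins (- or left out, the last holds). The fingers move at their own pace and stop on an object; FORCE is the grip in N (left out, the last holds). Time passes only in rows, so rows that do not move let the fingers close, or fill a call up. It gives the time, the measured TCP pose, the force and the opening at its end, in the units of the state.
- ctrl.get_state(): the state, without advancing time (a new reading comes with each control period).
- optics.get_image(name): name is "scene" or "side" or "wrist"; returns a dict with "image" (384x512x3 uint8, red, green, blue), "fx", "fy", "cx", "cy" (pixels), "R" (3x3) and "t" (3): a world point X has camera coordinates R X + t; the wrist camera has in their place "hand_eye" (4x4, takes a point from camera to tool coordinates, whose origin is the TCP and whose axes are the flange's). Camera axes: x right, y down, z forward; pixel columns grow to the right and rows downward; lengths in m; the calibration is good to about 2 mm. A picture is of the moment at which its call begins: read the wrist's pose just before it. There is no depth.
- close_job(): hands the job in, once; it reports no verdict.
The state is a dict: "time": time; "joint_positions": joint angles; "qd": joint speeds; "joint_torque": joint torques, N m; "position": TCP position; "tool_rot": TCP orientation; "ft_force": force on the tool from outside, world axes, zero at the start; "torque": the same for the moment, N m; "grip_width": opening from 0.0 (shut) to 1.0 (fully open).
Only numpy, scipy, OpenCV 4.12 (cv2) and the standard library are available. Lean on these libraries where they do the work, as an engineer would, in place of code of your own. Each camera call takes 0.05 s, during which the arm holds its last target. There are 200 camera calls.

### The job

Fit the protective window to the open detector housing: lay the framed glass gently on the housing between its two orange spring clips and let go, then press it down squarely with the blue seating tool until both clips have snapped over its ends, and set the tool back in its white tray, face down. Keep fingers and tool off the glass, do not drop the window, and leave the things lying around as they are.

Things in the scene. Friction and masses are not known exactly. Their poses are not given: they have to be found in the camera images.
- window_mid (a point): centre (half-way up) of the loose window: aluminium frame 110 mm long (its x), 62 mm wide (y), 14 mm high, glass pane in the middle. The last 8 mm at each end is a ledge 7 mm high, bevelled below, over which the clips hook. Same either way round. Starts flat, glass up, on a fixed blue mat 140 x 94 x 3 mm. 130 g. Grip it across its 62 mm width at the middle of the long sides
- glass: centre of the window's 66 x 36 mm glass pane (part of the window; top 4.5 mm below the frame's top); not to be touched by fingers or tool
- housing: fixed detector housing: black open box 106 mm long (its x), 60 mm wide (y), top rim 50 mm above the origin (centre of its underside, on the table), on a foot 128 x 100 x 6 mm. Two sockets on its -y side. An orange clip at each end. Four slippery white angle guides at the corners, flaring 6 mm outward over the top 11 mm, 83 mm high, steer the window (1.5 mm play in x, 3 in y); 88 mm between them for fingers
- seat (a point): centre of the housing's top rim, 50 mm above the table, axes as the housing. The window, long axis along x, is fully home with its underside here (window_mid 7 mm above this point). Merely laid between the brackets on the clips it sits about 7 mm higher (window_mid about 14 mm above this point)
- clip_far (a joint): spring clip at the housing's +x end, 24 mm wide, slippery orange plastic, hinged at its foot: 0 rad upright (at rest, or snapped over the ledge), positive bent outward, at most 0.35. Its hook slopes on top (64 mm above the table) and reaches 3 mm over the end of a seated window: a window pushed down bends both clips out by about 0.1 rad, then they spring back above its ledges
- clip_near (a joint): the same clip at the housing's -x end. To make both clips snap takes about 13 to 20 N in all, pressed on the middle of the window (twice as much near one end); the force then drops, and the window stands solid on the rim and stays. One end alone snapped in leaves the window aslant
- tool_mid (a point): centre (half-way up) of the loose seating tool, 60 mm high, 220 g: hollow black rubber face 90 x 54 mm (opening 72 x 40 mm, so it bears on the frame only), 30 mm below this point; blue plate, its top 18 mm above the face; on it a black bar handle 60 mm long (its x), 18 mm thick (y), 42 mm high. Grip across the 18 mm, fingertips on or just above the plate. Same either way round
- tray: shallow white tray for the tool, fixed, 136 mm (its x axis) x 96 mm, walls 4 mm thick and 14 mm high; origin at the centre of its underside, on the table
- tray_floor (a point): centre of the tray's inner floor, 4 mm above the table; the tool stands here at the start, and tool_mid is then 30 mm above this point
- fork_0_mid (a point): bystander: centre of a silvery slotted clamping fork, 28 x 75 x 14 mm, lying on the table
- fibre_cleaner_mid (a point): bystander: centre of a blue fibre-cleaner cassette, 60 x 120 x 29 mm, lying on the table
- attenuator_mid (a point): bystander: centre of a small metal attenuator barrel, 54 x 13 x 13 mm, lying on the table

How it is judged:
By the outcome, as a careful person would: the job done as asked, in the order asked, and still so for the second after the job is handed in, with the robot touching nothing.
It also fails if it takes over 72 s, if anything falls off the work surface, if the arm or the gripper's body presses on something with over 40 N, if the wrist force passes 120 N, or if a joint passes its speed limit or range.

## Working session

There is one attempt and no reset: what is moved stays moved. The work goes in short steps, Python scripts to look and compute and a shell command to move; the robot and the scene stay as the last step left them, time stands still between calls to the robot, and variables do not carry over. Pictures are saved under pics/ and viewed, on a budget of 10 in all, crops included, one or two more only if the job needs it, and the job is handed in when it is done.

```bash
ls; mkdir -p pics; python3 - <<'E'
from bench import ctrl, optics
import cv2, json, numpy as np
s=ctrl.get_state(); print(s, ctrl.tcp_to_tips)
for n in ("scene","side"):
    d=optics.get_image(n); cv2.imwrite(f"pics/{n}0.png",d["image"][:,:,::-1])
    np.savez(f"pics/{n}0.npz",**d); print(n,d["fx"],d["cx"],d["cy"],np.round(d["R"],3).tolist(),np.round(d["t"],3), -d["R"].T@d["t"])
E
```

```text
pics
{'time': 0.0, 'joint_positions': array([ 1.28408653,  0.32180934, -0.07009274,  1.45168946,  0.0225935 ,
        1.37080629, -0.05690913]), 'qd': array([ 1.53075779e-04, -3.24328178e-05,  3.17426658e-04, -1.39679471e-03,
        9.30131285e-04, -2.23283061e-04,  1.25729013e-03]), 'joint_torque': array([ 4.96910325e-04, -4.91293788e+01, -4.03623031e-01, -3.12533033e+01,
       -6.39680726e-02,  4.38070914e-02,  1.81966166e-04]), 'position': array([ 0.19239344, -0.62031693,  0.23846317]), 'tool_rot': array([-3.10425245e+00, -4.70492118e-01,  5.93844147e-04]), 'ft_force': array([0.42196149, 0.51865955, 0.34100624]), 'torque': array([ 0.05892859, -0.05118233, -0.06008833]), 'grip_width': 1.0047317801944058} 0.017
scene 426.3362326460262 245.85255421842385 193.49690444165893 [[-0.641, -0.768, -0.005], [-0.352, 0.299, -0.887], [0.682, -0.567, -0.461]] [0.285 0.223 0.857] [-0.32360976  0.63853505  0.59457741]
side 380.4556921180217 258.8820456869428 193.51760590278457 [[0.973, -0.231, 0.012], [-0.145, -0.649, -0.747], [0.18, 0.725, -0.664]] [-0.485  0.095  1.032] [ 0.29956781 -0.7993284   0.76264237]
```

View pics/scene0.png

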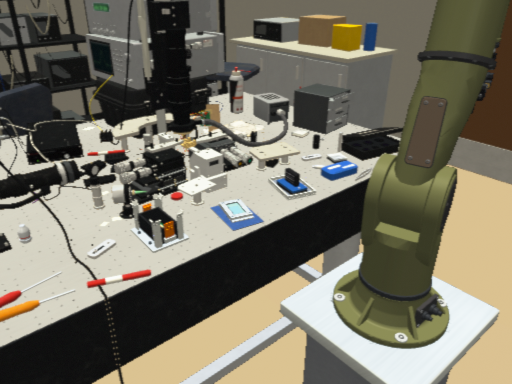

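View pics/side0.png

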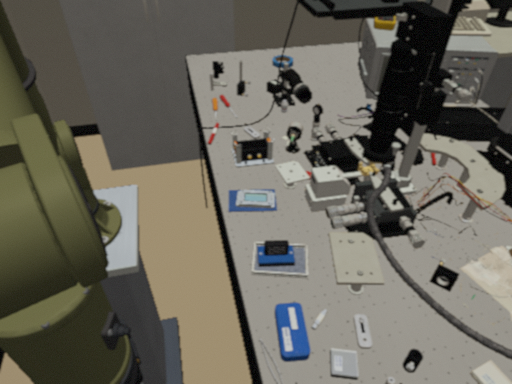

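The scene view shows the housing at (160,225), the mat and window at (237,212), and the tray and tool at (292,186). In the side view they are at (253,148), (253,200) and (280,257), with the cleaner at (292,330). I'll cast these for coarse positions.

```bash
cat > h.py <<'E'
import numpy as np, cv2
from scipy.spatial.transform import Rotation as Rn
def cast(d,px,z,R=None,t=None):
    R=d["R"] if R is None else R; t=d["t"] if t is None else t
    px=np.atleast_2d(px).astype(float)
    r=np.c_[(px[:,0]-d["cx"])/d["fx"],(px[:,1]-d["cy"])/d["fy"],np.ones(len(px))]@R
    c=-R.T@t
    return c+r*((z-c[2])/r[:,2])[:,None]
def wrist():
    "picture + world->camera R,t"
    from bench import ctrl,optics
    s=ctrl.get_state(); d=dict(optics.get_image("wrist")); T=np.eye(4)
    T[:3,:3]=Rn.from_rotvec(s["tool_rot"]).as_matrix(); T[:3,3]=s["position"]
    M=np.linalg.inv(T@d["hand_eye"]); d["R"],d["t"]=M[:3,:3],M[:3,3]; d["T"]=T
    return d
def totool(T,p): return T[:3,:3].T@(np.asarray(p)-T[:3,3])*1000
E
python3 - <<'E'
import numpy as np
from h import *
S=dict(np.load("pics/scene0.npz")); D=dict(np.load("pics/side0.npz"))
for n,a,b,z in (("housing",(160,232),(253,155),.02),("mat",(237,213),(253,200),.005),("tray",(292,186),(280,258),.004),("cleaner",(339,170),(292,330),.03)):
    print(n,cast(S,a,z).round(3),cast(D,b,z).round(3))
E
```

```text
housing [[0.505 0.229 0.02 ]] [[0.526 0.203 0.02 ]]
mat [[0.475 0.007 0.005]] [[0.482 0.004 0.005]]
tray [[ 0.495 -0.229  0.004]] [[ 0.501 -0.221  0.004]]
cleaner [[ 0.443 -0.387  0.03 ]] [[ 0.467 -0.428  0.03 ]]
```

```bash
python3 -m inch '[[[20,-15,-5],[0,0,0]],[[41,-32,-6],[0,0,0]],[[41,-32,-6],[0,0,0]],[[41,-32,-6],[0,0,0]],[[41,-32,-6],[0,0,0]],[[41,-32,-6],[0,0,0]],[[41,-32,-6],[0,0,0]],[[41,-32,-6],[0,0,0]],[[41,-32,-6],[0,0,0]],[[20,-15,-5],[0,0,0]]]' 0 && python3 - <<'E'
from h import *; from bench import ctrl
d=wrist(); cv2.imwrite("pics/w1.png",d["image"][:,:,::-1]); np.savez("pics/w1.npz",**d); print(d["T"].round(3), d["hand_eye"].round(3),d["fx"],ctrl.get_state()["time"])
E
```

```text
time: 1.1
position: [0.451, -0.2488, 0.2957]
tool_rot: [-3.103, -0.48, -0.002]
ft_force: [-0.3, -0.1, 1.1]
grip_width: 0.999
[[ 0.953  0.302  0.001  0.451]
 [ 0.302 -0.953  0.001 -0.249]
 [ 0.001 -0.001 -1.     0.296]
 [ 0.     0.     0.     1.   ]] [[ 0.    -0.96  -0.28   0.077]
 [ 1.     0.     0.    -0.002]
 [-0.    -0.28   0.96  -0.145]
 [ 0.     0.     0.     1.   ]] 270.79967436113174 1.15
```

View pics/w1.png

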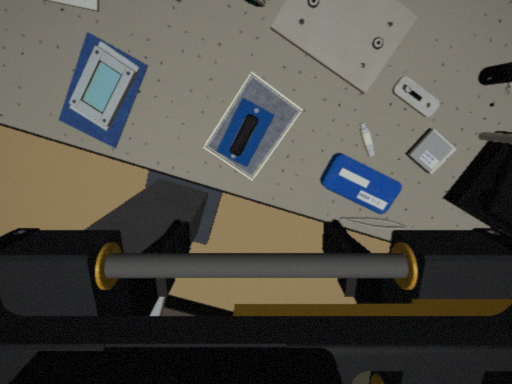

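The wrist view shows the window at (104,86), the tray at (253,125) with the tool at (244,133), and the cleaner at (362,184). I'll measure the tool, tray and window from it.

```bash
cat >> h.py <<'E'
def rect(d,mask,near,z,name=""):
    "component of mask nearest a pixel -> world centre, long-axis angle (deg), size (mm) by minAreaRect of rays cast to height z"
    n,l,st,c=cv2.connectedComponentsWithStats(mask.astype(np.uint8))
    ok=[i for i in range(1,n) if st[i,4]>60]
    i=min(ok,key=lambda i:np.hypot(*(c[i]-near)))
    cn=max(cv2.findContours((l==i).astype(np.uint8),cv2.RETR_EXTERNAL,cv2.CHAIN_APPROX_NONE)[0],key=len)[:,0]
    w=cast(d,cn,z)[:,:2]*1000
    (c0,(a,b),an)=cv2.minAreaRect(w.astype(np.float32))
    if a<b: a,b,an=b,a,an+90
    an=(an+90)%180-90
    print(name,"centre",np.round(c0,1),"size",round(a,1),round(b,1),"yaw",round(an,1),"px",len(cn))
    return np.r_[np.array(c0)/1000,z],an
def hsv(d): return np.moveaxis(cv2.cvtColor(d["image"],cv2.COLOR_RGB2HSV).astype(int),2,0)
E
python3 - <<'E'
from h import *
d=dict(np.load("pics/w1.npz")); h,s,v=hsv(d)
blue=(h>100)&(h<125)&(s>140)&(v>60); yy,xx=np.mgrid[:384,:512]
def win(m,x0,x1,y0,y1): return m&(xx>x0)&(xx<x1)&(yy>y0)&(yy<y1)
rect(d,blue,(270,120),.022,"toolplate")
dark=win(v<60,225,262,105,160); rect(d,dark,(244,135),.064,"handle top-ish")
rect(d,win((s<30)&(v>205),195,310,65,185),(253,125),.014,"tray")
rect(d,blue,(80,110),.003,"mat")
rect(d,win((s<60)&(v>140),60,145,38,135),(104,86),.017,"window")
rect(d,win((h>80)&(h<100)&(s>50),60,145,38,135),(104,86),.0125,"glass")
rect(d,blue,(362,184),.029,"cleaner")
E
```

```text
toolplate centre [ 490.1 -216.2] size 88.7 52.9 yaw -10.6 px 161
handle top-ish centre [ 490.5 -216.6] size 58.7 16.7 yaw -10.3 px 92Traceback (most recent call last):
  File "<stdin>", line 7, in <module>
  File "h.py", line 21, in rect
    i=min(ok,key=lambda i:np.hypot(*(c[i]-near)))
ValueError: min() iterable argument is empty
```

```bash
python3 - <<'E'
from h import *
d=dict(np.load("pics/w1.npz")); h,s,v=hsv(d)
blue=(h>100)&(h<125)&(s>140)&(v>60); yy,xx=np.mgrid[:384,:512]
def win(m,x0,x1,y0,y1): return m&(xx>x0)&(xx<x1)&(yy>y0)&(yy<y1)
print([(int(s[y,x]),int(v[y,x])) for x,y in ((252,74),(254,75),(300,108),(236,170),(275,90),(320,60),(104,55))])
for th in (185,195): 
  try: rect(d,win((s<40)&(v>th),195,310,65,185),(253,125),.014,"tray")
  except Exception as e: print(e)
rect(d,blue,(80,110),.003,"mat")
rect(d,win((s<70)&(v>140),60,145,38,135),(104,86),.017,"window")
rect(d,win((h>80)&(h<100)&(s>50),60,145,38,135),(104,86),.0125,"glass")
rect(d,blue,(362,184),.029,"cleaner")
E
```

```text
[(22, 150), (22, 173), (16, 186), (24, 148), (18, 189), (17, 137), (17, 150)]
min() iterable argument is empty
min() iterable argument is empty
mat centre [480.2   9. ] size 137.0 91.5 yaw -10.8 px 465
window centre [490.4   2.8] size 107.5 63.1 yaw -16.4 px 279
glass centre [489.1   6.5] size 64.1 33.9 yaw -16.6 px 116
cleaner centre [ 470.5 -413.4] size 121.6 56.9 yaw 82.0 px 185
```

```bash
python3 -m inch '[[[13,-32,0],[0,0,0]],[[20,-50,0],[0,0,0]],[[20,-50,0],[0,0,0]],[[20,-50,0],[0,0,0]],[[17,-44,0],[0,0,0]],[[10,-25,0],[0,0,4]],[[0,0,0],[0,0,8]],[[0,0,0],[0,0,8]],[[0,0,0],[0,0,8]],[[0,0,0],[0,0,6]]]' && python3 - <<'E'
from h import *
d=wrist(); cv2.imwrite("pics/w2.png",d["image"][:,:,::-1]); np.savez("pics/w2.npz",**d); print(d["T"].round(3))
h,s,v=hsv(d); yy,xx=np.mgrid[:384,:512]
d1=dict(np.load("pics/w1.npz")); h1,s1,v1=hsv(d1)
m=((s1<40)&(v1>160)|(s1>140)&(h1>100)&(h1<125))&(xx>198)&(xx<306)&(yy>68)&(yy<184)
m=cv2.morphologyEx(m.astype(np.uint8),cv2.MORPH_CLOSE,np.ones((9,9)))
rect(d1,m,(253,125),.014,"tray")
E
```

```text
time: 2.15
position: [0.4686, 0.0036, 0.295]
tool_rot: [3.107, -0.466, -0.001]
ft_force: [-0.5, 0.0, 0.8]
grip_width: 1.002
[[ 0.956 -0.293 -0.001  0.469]
 [-0.293 -0.956 -0.     0.004]
 [-0.001  0.    -1.     0.295]
 [ 0.     0.     0.     1.   ]]
tray centre [ 499.3 -224.5] size 135.1 95.2 yaw -17.2 px 247
```

View pics/w2.png

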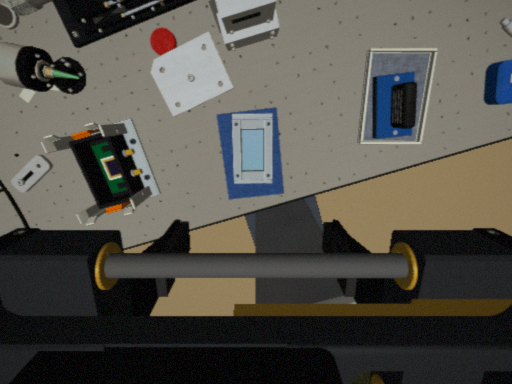

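Here the window is at (252,150), now aligned with the tool, and the housing is at (103,168). Its orange clips are at (81,134) and (115,208), with the sockets on the right side.

```bash
python3 - <<'E'
from h import *
d=dict(np.load("pics/w2.npz")); h,s,v=hsv(d); yy,xx=np.mgrid[:384,:512]
def win(m,x0,x1,y0,y1): return m&(xx>x0)&(xx<x1)&(yy>y0)&(yy<y1)
p,a=rect(d,win((s<70)&(v>140),228,276,108,190),(252,150),.017,"window")
g,_=rect(d,win((h>80)&(h<100)&(s>50),228,276,108,190),(252,150),.0125,"glass")
print("tool offs",totool(d["T"],p).round(1),totool(d["T"],g).round(1))
o=win((h>3)&(h<18)&(s>150)&(v>110),40,160,110,230)
q=[]
for n,(x,y) in (("far",(81,134)),("near",(115,208))):
    c,_=rect(d,o,(x,y),.06,n); q.append(c)
q=np.array(q); e=q[0]-q[1]; print("seat",q.mean(0),"len",np.hypot(*e[:2]),"yaw",np.degrees(np.arctan2(e[1],e[0])))
f=win((s<40)&(v>165),40,170,110,230)
big=cv2.resize(d["image"][110:235,30:180],None,fx=5,fy=4.6,interpolation=cv2.INTER_CUBIC); cv2.imwrite("pics/w2c.png",big[:,:,::-1])
E
```

```text
window centre [490.3   4.3] size 107.9 62.1 yaw -16.1 px 212
glass centre [474.    8.8] size 33.7 30.5 yaw 73.0 px 81
tool offs [ 20.7  -7.2 278. ] [  3.8  -6.7 282.5]
far centre [584.  222.6] size 26.5 8.1 yaw 88.5 px 42
near centre [472.1 225.5] size 26.8 8.7 yaw 89.1 px 39
seat [0.52805646 0.22400264 0.06      ] len 0.11190927172254712 yaw -1.4870585733810653
```

View pics/w2c.png

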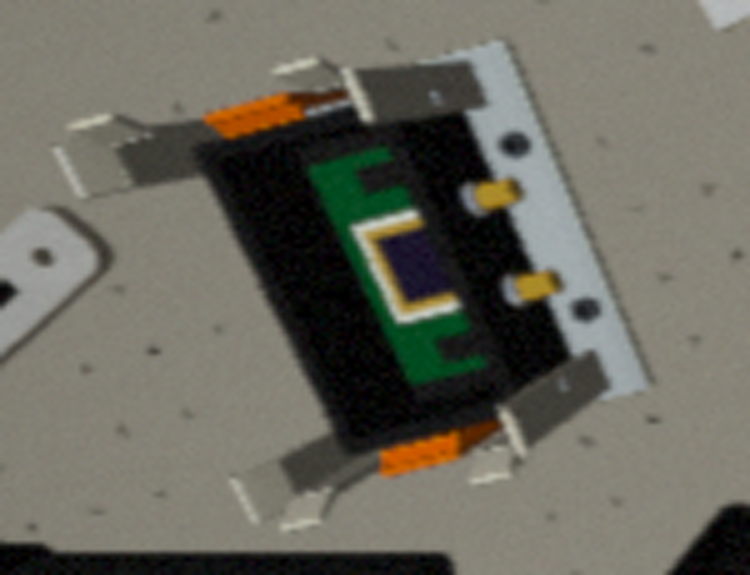

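```bash
python3 -m inch '[[[5,-2,20],[0,0,0]],[[6,-2,40],[0,0,0]],[[5,-2,45],[0,0,0]],[[5,-1,45],[0,0,0]],[[0,0,40],[0,0,0]],[[0,0,33],[0,0,0]],[[0,0,22],[0,0,0]],[[0,0,14],[0,0,0]],[[0,0,8],[0,0,0]],[[0,0,4],[0,0,0]]]' && python3 -m inch '[[[0,0,0],[0,0,0]],[[0,0,0],[0,0,0]],[[0,0,0],[0,0,0]],[[0,0,0],[0,0,0]],[[0,0,0],[0,0,0]],[[0,0,0],[0,0,0]],[[0,0,0],[0,0,0]],[[0,0,0],[0,0,0]],[[0,0,0],[0,0,0]],[[0,0,0],[0,0,0]]]' 1 25
```

```text
time: 3.2
position: [0.4912, 0.0043, 0.0242]
tool_rot: [3.108, -0.457, 0.0]
ft_force: [1.0, -0.1, 0.2]
grip_width: 0.999
time: 4.2
position: [0.4914, 0.0041, 0.025]
tool_rot: [3.107, -0.458, 0.001]
ft_force: [-1.2, -1.6, 6.0]
grip_width: 0.708
```

```bash
python3 -m inch '[[[0,0,-5],[0,0,0]],[[0,0,-15],[0,0,0]],[[0,0,-25],[0,0,0]],[[1,-8,-30],[0,0,0]],[[2,-15,-30],[0,0,-3]],[[3,-15,-30],[0,0,-4]],[[3,-15,-25],[0,0,-4]],[[2,-15,-20],[0,0,-3.7]],[[1,-10,-10],[0,0,0]],[[1,-5,-5],[0,0,0]]]' && python3 - <<'E'
from h import *; from bench import ctrl
import time
d=wrist(); d=wrist(); cv2.imwrite("pics/w3.png",d["image"][:,:,::-1]); np.savez("pics/w3.npz",**d); print(d["T"].round(4)); print(ctrl.get_state())
E
```

```text
time: 5.2
position: [0.5186, 0.0848, 0.2206]
tool_rot: [-3.141, 0.056, -0.002]
ft_force: [-0.5, 0.1, -1.4]
grip_width: 0.709
[[ 9.994e-01 -3.550e-02  1.400e-03  5.187e-01]
 [-3.550e-02 -9.994e-01  5.000e-04  8.500e-02]
 [ 1.300e-03 -5.000e-04 -1.000e+00  2.205e-01]
 [ 0.000e+00  0.000e+00  0.000e+00  1.000e+00]]
{'time': 5.3, 'joint_positions': array([ 0.55193682,  0.12689048, -0.81491901,  1.76394308,  0.0960165 ,
        1.29152662, -1.8921586 ]), 'qd': array([ 0.01064244,  0.00970317,  0.02151843,  0.02910052,  0.00895447,
       -0.00412371,  0.01478784]), 'joint_torque': array([ -0.24182917, -29.45997298,  -3.15201133, -31.88387632,
        -0.04186631,  -0.03403148,  -0.07757799]), 'position': array([0.5183203 , 0.08401787, 0.21946584]), 'tool_rot': array([ 3.14103886e+00, -5.63456577e-02,  1.24359991e-04]), 'ft_force': array([-0.69033992, -0.26277756, -1.40425287]), 'torque': array([ 0.06971152,  0.00780282, -0.03133913]), 'grip_width': 0.7098813087792357}
```

View pics/w3.png

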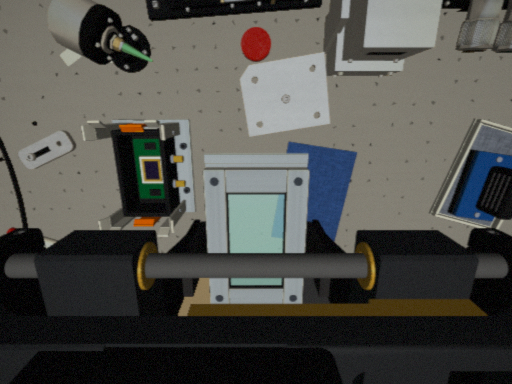

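The window is level in the grip (ledge ends at rows ~155 and ~303, column 256). The housing clips are at (131,128) and (146,222), and a lens on a post stands at (105,40). Now the fine measurement.

```bash
python3 - <<'E'
from h import *
d=dict(np.load("pics/w3.npz")); h,s,v=hsv(d); yy,xx=np.mgrid[:384,:512]; T=d["T"]
def win(m,x0,x1,y0,y1): return m&(xx>x0)&(xx<x1)&(yy>y0)&(yy<y1)
o=win((h>3)&(h<18)&(s>150)&(v>110),90,200,110,235); q=[]
for n,p in (("far",(131,128)),("near",(146,222))):
    c,_=rect(d,o,p,.062,n); q.append(c)
q=np.array(q); e=q[0]-q[1]; seat=q.mean(0)
print("seat",seat,"len",np.hypot(*e[:2]),"yaw",np.degrees(np.arctan2(e[1],e[0])))
# board / socket cross-check: gold & white square of detector
for c in (225,285): print(c,[(r,int(v[r,c])) for r in list(range(150,174,2))],[(r,int(v[r,c])) for r in range(284,312,2)])
for r in (175,200): print(r,[(c,int(v[r,c])) for c in list(range(198,216,2))+list(range(298,318,2))])
print("tool yaw",np.degrees(np.arctan2(T[1,0],T[0,0])))
print("foot edge");
zt=T[2,3]-.0075
for n,px,z in (("far end",(256,154.5),zt-.007),("near end",(256,303.5),zt-.007),("left",(206,190),zt),("right",(309,190),zt)):
    w=cast(d,px,z)[0]; print(n,totool(T,w).round(1))
print("post",[cast(d,(150,65),z)[0].round(3).tolist() for z in (.05,.1,.15)],[cast(d,(75,20),z)[0].round(3).tolist() for z in (.05,.1,.15)])
E
```

```text
far centre [584.1 221.1] size 25.9 7.5 yaw 88.0 px 57
near centre [472.1 223.6] size 25.3 9.1 yaw 88.0 px 51
seat [0.52813582 0.22234447 0.062     ] len 0.11200233705654744 yaw -1.2923622155153343
225 [(150, 130), (152, 130), (154, 141), (156, 163), (158, 165), (160, 166), (162, 165), (164, 163), (166, 158), (168, 80), (170, 141), (172, 151)] [(284, 161), (286, 159), (288, 158), (290, 160), (292, 158), (294, 161), (296, 160), (298, 156), (300, 158), (302, 150), (304, 82), (306, 73), (308, 71), (310, 72)]
285 [(150, 128), (152, 127), (154, 140), (156, 161), (158, 166), (160, 166), (162, 161), (164, 161), (166, 155), (168, 81), (170, 154), (172, 157)] [(284, 154), (286, 155), (288, 156), (290, 159), (292, 157), (294, 158), (296, 159), (298, 157), (300, 162), (302, 153), (304, 82), (306, 76), (308, 77), (310, 75)]
175 [(198, 130), (200, 131), (202, 132), (204, 163), (206, 159), (208, 155), (210, 155), (212, 155), (214, 156), (298, 158), (300, 158), (302, 156), (304, 161), (306, 158), (308, 155), (310, 107), (312, 100), (314, 109), (316, 110)]
200 [(198, 128), (200, 129), (202, 133), (204, 128), (206, 158), (208, 159), (210, 154), (212, 153), (214, 159), (298, 158), (300, 154), (302, 159), (304, 162), (306, 154), (308, 106), (310, 106), (312, 111), (314, 107), (316, 104)]
tool yaw -2.0367183967096296
foot edge
far end [52.2 -1.3 14.6]
near end [-52.1  -1.2  14.4]
left [ 32.4 -30.7   7.6]
right [32.4 29.9  7.5]
post [[0.648, 0.195, 0.05], [0.639, 0.178, 0.1], [0.631, 0.16, 0.15]] [[0.693, 0.266, 0.05], [0.677, 0.237, 0.1], [0.662, 0.208, 0.15]]
```

```bash
python3 -m inch '[[[1,-10,0],[0,0,-0.6]],[[1,-20,0],[0,0,0]],[[1,-28,0],[0,0,0]],[[1,-28,0],[0,0,0]],[[1,-23,0],[0,0,0]],[[1,-16,0],[0,0,0]],[[1,-10,15],[0,0,0]],[[0,-4,25],[0,0,0]],[[0,0,25],[0,0,0]],[[0,0,15],[0,0,0]]]' && python3 - <<'E'
from h import *; from bench import ctrl, optics
d=wrist(); np.savez("pics/w4.npz",**d); print(d["T"].round(4))
a=optics.get_image("side"); b=optics.get_image("scene")
A=cv2.resize(a["image"][90:190,190:330],(400,286),interpolation=cv2.INTER_CUBIC); B=cv2.resize(b["image"][150:250,90:230],(400,286),interpolation=cv2.INTER_CUBIC)
W=cv2.resize(d["image"][100:300,110:410],(450,300))
cv2.imwrite("pics/c4.png",np.vstack([np.hstack([A,B]),np.hstack([W,np.zeros((300,350,3),np.uint8)])])[:,:,::-1])
E
```

```text
time: 6.3
position: [0.5275, 0.2215, 0.1361]
tool_rot: [3.14, -0.04, -0.007]
ft_force: [0.2, -0.7, -1.9]
grip_width: 0.708
[[ 0.9997 -0.0256 -0.0045  0.5275]
 [-0.0256 -0.9997 -0.0014  0.2215]
 [-0.0045  0.0015 -1.      0.1361]
 [ 0.      0.      0.      1.    ]]
```

View pics/c4.png

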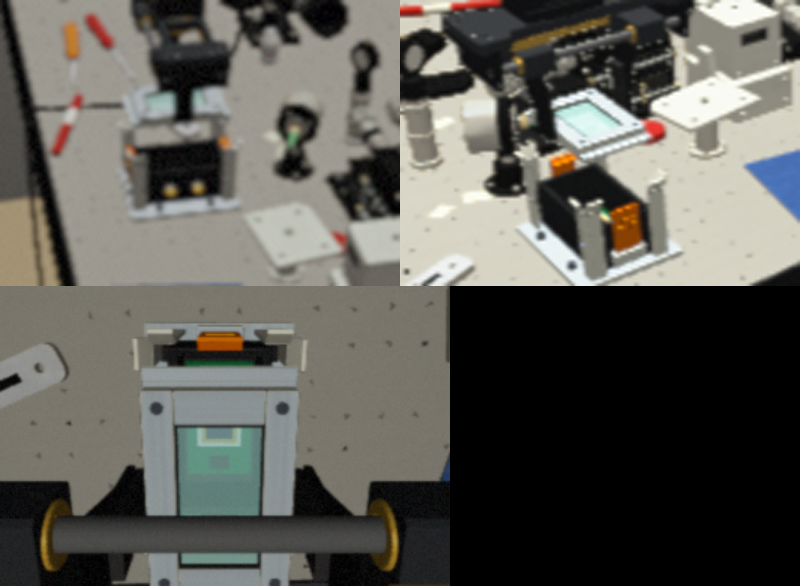

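The window hangs centred over the housing: in the wrist crop the clip centre is at column ~219, the same as the window centre. Next the lengthwise offset.

```bash
python3 - <<'E'
from h import *; from bench import ctrl
d=dict(np.load("pics/w4.npz")); h,s,v=hsv(d); yy,xx=np.mgrid[:384,:512]; T=d["T"]
o=(h>3)&(h<18)&(s>150)&(v>110)&(yy<150)&(xx>200)&(xx<310)
c,_=rect(d,o,(256,128),.062,"farclip"); print("clip tool",totool(T,c).round(1))
col=260
print([(r,int(v[r,col])) for r in range(140,180,2)],[(r,int(v[r,225])) for r in range(284,312,2)])
zt=T[2,3]-.0075
for r,z in ((155,zt-.007),(168,zt)): print(r,totool(T,cast(d,(256,r),z)[0]).round(1))
print(ctrl.get_state()["position"],ctrl.get_state()["tool_rot"])
E
```

```text
farclip centre [584.9 221.1] size 23.9 8.6 yaw 88.5 px 85
clip tool [57.8 -1.2 73.9]
[(140, 164), (142, 150), (144, 25), (146, 29), (148, 30), (150, 64), (152, 88), (154, 131), (156, 153), (158, 157), (160, 156), (162, 156), (164, 155), (166, 144), (168, 78), (170, 144), (172, 147), (174, 147), (176, 149), (178, 150)] [(284, 149), (286, 151), (288, 146), (290, 150), (292, 147), (294, 151), (296, 150), (298, 148), (300, 149), (302, 143), (304, 75), (306, 70), (308, 70), (310, 70)]
155 [52.  -1.3 14.3]
168 [45.6 -1.3  7.3]
[0.52841005 0.22158731 0.13811163] [ 3.14062218 -0.04076353 -0.00439155]
```

```bash
python3 -m inch '[[[1,0,0],[0,0,0]],[[2,0,1],[0,0,0]],[[0,0,4],[0,0,0]],[[0,0,6],[0,0,0]],[[0,0,6],[0,0,0]],[[0,0,6],[0,0,0]],[[0,0,5],[0,0,0]],[[0,0,4],[0,0,0]],[[0,0,2],[0,0,0]],[[0,0,0],[0,0,0]]]' && python3 -m inch '[[[0,0,2],[0,0,0]],[[0,0,3],[0,0,0]],[[0,0,3],[0,0,0]],[[0,0,2],[0,0,0]],[[0,0,2],[0,0,0]],[[0,0,2],[0,0,0]],[[0,0,1],[0,0,0]],[[0,0,1],[0,0,0]],[[0,0,0],[0,0,0]],[[0,0,0],[0,0,0]]]'
```

```text
time: 7.45
position: [0.532, 0.222, 0.105]
tool_rot: [3.141, -0.04, -0.001]
ft_force: [0.2, 0.3, -1.1]
grip_width: 0.709
time: 8.45
position: [0.5322, 0.2221, 0.0894]
tool_rot: [3.141, -0.04, 0.0]
ft_force: [-0.4, 0.1, -1.0]
grip_width: 0.706
```

```bash
python3 -m inch '[[[0,0,1],[0,0,0]],[[0,0,1],[0,0,0]],[[0,0,1],[0,0,0]],[[0,0,1],[0,0,0]],[[0,0,1],[0,0,0]],[[0,0,1],[0,0,0]],[[0,0,1],[0,0,0]],[[0,0,0.5],[0,0,0]],[[0,0,0],[0,0,0]],[[0,0,0],[0,0,0]]]'
```

```text
time: 9.45
position: [0.5318, 0.2221, 0.0817]
tool_rot: [3.141, -0.04, -0.001]
ft_force: [-3.1, -0.1, -1.9]
grip_width: 0.707
```

```bash
python3 -m inch '[[[-0.8,0,0],[0,0,0]],[[-0.5,0,0],[0,0,0]],[[0,0,0.5],[0,0,0]],[[0,0,0.5],[0,0,0]],[[0,0,0.5],[0,0,0]],[[0,0,0.5],[0,0,0]],[[0,0,0.5],[0,0,0]],[[0,0,0],[0,0,0]],[[0,0,0],[0,0,0]],[[0,0,0],[0,0,0]]]'
```

```text
time: 10.45
position: [0.5308, 0.2222, 0.0794]
tool_rot: [3.141, -0.04, 0.0]
ft_force: [-0.8, -0.6, 1.3]
grip_width: 0.711
```

```bash
python3 -m inch '[[[0,0,0],[0,0,0]],[[0,0,0],[0,0,0]],[[0,0,0],[0,0,0]],[[0,0,0],[0,0,0]],[[0,0,0],[0,0,0]],[[0,0,0],[0,0,0]],[[0,0,0],[0,0,0]],[[0,0,-2],[0,0,0]],[[0,0,-5],[0,0,0]],[[0,0,-10],[0,0,0]]]' 0.05 && python3 -m inch '[[[0,0,-15],[0,0,0]],[[0,0,-20],[0,0,0]],[[0,0,-20],[0,0,0]],[[0,0,-20],[0,0,0]],[[0,0,-20],[0,0,0]],[[0,0,-15],[0,0,0]],[[0,0,-10],[0,0,0]],[[0,0,-5],[0,0,0]],[[0,0,0],[0,0,0]],[[0,0,0],[0,0,0]]]' 0 && python3 - <<'E'
from h import *; from bench import ctrl, optics
d=wrist(); np.savez("pics/w5.npz",**d); print(d["T"].round(4))
a=optics.get_image("side"); b=optics.get_image("scene")
A=cv2.resize(a["image"][110:190,210:300],(400,356),interpolation=cv2.INTER_CUBIC); B=cv2.resize(b["image"][180:260,120:210],(400,356),interpolation=cv2.INTER_CUBIC)
W=cv2.resize(d["image"][90:250,150:380],(345,240))
cv2.imwrite("pics/c5.png",np.vstack([np.hstack([A,B]),np.hstack([W,np.zeros((240,455,3),np.uint8)])])[:,:,::-1])
E
```

```text
time: 11.45
position: [0.5304, 0.2219, 0.0964]
tool_rot: [3.141, -0.04, -0.002]
ft_force: [0.4, -0.3, -0.3]
grip_width: 0.953
time: 12.45
position: [0.5305, 0.2218, 0.2206]
tool_rot: [3.141, -0.04, -0.002]
ft_force: [0.2, -0.0, -0.8]
grip_width: 0.999
[[ 9.997e-01 -2.560e-02 -1.200e-03  5.305e-01]
 [-2.560e-02 -9.997e-01 -5.000e-04  2.218e-01]
 [-1.200e-03  6.000e-04 -1.000e+00  2.206e-01]
 [ 0.000e+00  0.000e+00  0.000e+00  1.000e+00]]
```

View pics/c5.png

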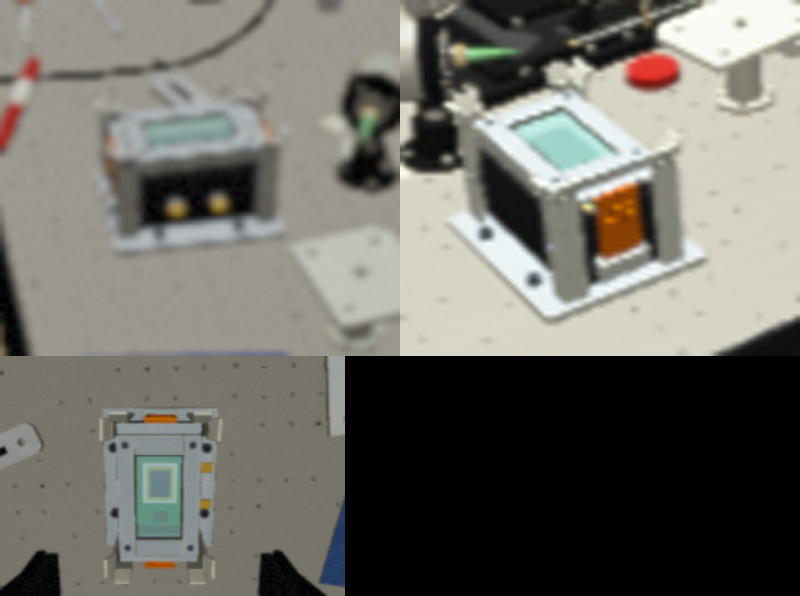

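The window lies level on both clips between the guides. Moving on to the tool.

```bash
python3 - <<'E'
from h import *
d=dict(np.load("pics/w5.npz")); h,s,v=hsv(d); yy,xx=np.mgrid[:384,:512]; T=d["T"]
p,a=rect(d,(h>70)&(h<100)&(s>45)&(yy<210)&(yy>120)&(xx>220)&(xx<290),(255,180),.0665,"glass"); print(totool(T,p).round(1))
o=(h>3)&(h<18)&(s>150)&(v>110)&(yy<235)&(xx>200)&(xx<310)
for q in ((256,131),(256,227)): rect(d,o,q,.063,"clip")
E
python3 -m inch '[[[-2,20,0],[0,0,0]],[[-3,45,0],[0,0,0]],[[-3,50,0],[0,0,0]],[[-3,50,0],[0,0,0]],[[-3,50,0],[0,0,0]],[[-3,50,0],[0,0,0]],[[-3,50,0],[0,0,0]],[[-3,50,0],[0,0,0]],[[-3,45,0],[0,0,0]],[[-3,29,0],[0,0,4]]]' 0 && python3 -m inch '[[[0,0,0],[0,0,5]],[[0,0,15],[0,0,0]],[[0,0,30],[0,0,0]],[[0,0,30],[0,0,0]],[[0,0,20],[0,0,0]],[[0,0,5],[0,0,0]],[[0,0,0],[0,0,0]],[[0,0,0],[0,0,0]],[[0,0,0],[0,0,0]],[[0,0,0],[0,0,0]]]' && python3 - <<'E'
from h import *
d=wrist(); np.savez("pics/w6.npz",**d); T=d["T"]; print(T.round(4)); print("yaw",np.degrees(np.arctan2(T[1,0],T[0,0])))
cv2.imwrite("pics/w6.png",d["image"][:,:,::-1])
print("expected handle in tool",totool(T,[.4903,-.2164,.064]).round(1))
h,s,v=hsv(d)
rect(d,(h>100)&(h<125)&(s>140)&(v>60),(256,190),.022,"plate")
E
```

```text
glass centre [538.5 222.8] size 18.5 13.7 yaw -1.5 px 54
[  8.1  -1.2 154.1]
clip centre [587. 221.] size 23.0 4.3 yaw 88.5 px 47
clip centre [471.3 224.5] size 21.9 4.0 yaw 88.5 px 42
time: 13.6
position: [0.4894, -0.2194, 0.2207]
tool_rot: [3.137, -0.161, -0.002]
ft_force: [-1.2, 0.2, 0.5]
grip_width: 0.997
time: 14.6
position: [0.4914, -0.2157, 0.1225]
tool_rot: [3.128, -0.286, 0.003]
ft_force: [-0.1, -0.1, 1.1]
grip_width: 0.998
[[ 9.834e-01 -1.815e-01  1.700e-03  4.914e-01]
 [-1.815e-01 -9.834e-01 -1.200e-03 -2.157e-01]
 [ 1.900e-03  9.000e-04 -1.000e+00  1.225e-01]
 [ 0.000e+00  0.000e+00  0.000e+00  1.000e+00]]
yaw -10.456324682959957
expected handle in tool [-1.1  0.8 58.5]
plate centre [ 490.5 -216.5] size 88.5 52.8 yaw -10.6 px 418
```

View pics/w6.png

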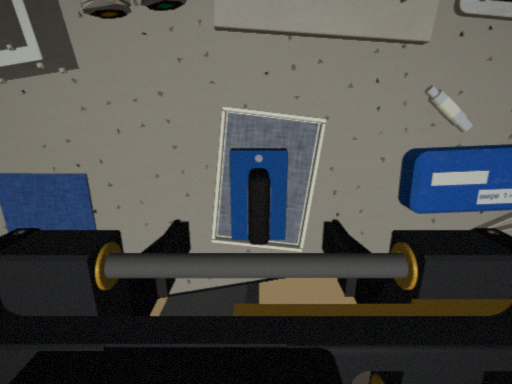

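The handle, (258,205), lies centrally between the fingers, and the plate re-measures at the same place to within 0.5 mm. Descending and gripping.

```bash
python3 -m inch '[[[-1,1,8],[0,0,0]],[[0,0,15],[0,0,0]],[[0,0,18],[0,0,0]],[[0,0,15],[0,0,0]],[[0,0,10],[0,0,0]],[[0,0,7],[0,0,0]],[[0,0,4],[0,0,0]],[[0,0,2.5],[0,0,0]],[[0,0,0],[0,0,0]],[[0,0,0],[0,0,0]]]' 0 && python3 -m inch '[[[0,0,0],[0,0,0]],[[0,0,0],[0,0,0]],[[0,0,0],[0,0,0]],[[0,0,0],[0,0,0]],[[0,0,0],[0,0,0]],[[0,0,0],[0,0,0]],[[0,0,0],[0,0,0]],[[0,0,0],[0,0,0]],[[0,0,0],[0,0,0]],[[0,0,0],[0,0,0]]]' 1 50
```

```text
time: 15.65
position: [0.4899, -0.2164, 0.0424]
tool_rot: [3.128, -0.286, 0.001]
ft_force: [-0.8, -0.2, -0.1]
grip_width: 1.001
time: 16.65
position: [0.4895, -0.2166, 0.0419]
tool_rot: [3.128, -0.287, 0.0]
ft_force: [-0.5, -1.2, -0.0]
grip_width: 0.203
```

```bash
python3 -m inch '[[[0,0,-5],[0,0,0]],[[0,0,-15],[0,0,0]],[[0,0,-25],[0,0,0]],[[0,0,-30],[0,0,0]],[[0,0,-35],[0,0,0]],[[0,0,-30],[0,0,0]],[[0,0,-20],[0,0,0]],[[0,0,-10],[0,0,-3]],[[0,0,0],[0,0,-5]],[[0,0,0],[0,0,-1]]]' && python3 - <<'E'
from bench import ctrl
print(ctrl.get_state())
E
```

```text
time: 17.65
position: [0.4896, -0.216, 0.2131]
tool_rot: [3.141, -0.038, 0.002]
ft_force: [-0.6, -0.4, -3.4]
grip_width: 0.204
{'time': 17.65, 'joint_positions': array([ 0.91832104,  0.12935227, -0.59461911,  1.75646705,  0.07601703,
        1.27737289, -1.28915   ]), 'qd': array([ 0.00783287,  0.01441245, -0.00618032,  0.01410911,  0.00811649,
       -0.00503688,  0.11197156]), 'joint_torque': array([-3.20430659e-02, -3.47792530e+01, -2.30511032e+00, -3.25483561e+01,
       -3.72414978e-02, -9.55604436e-02,  2.91859070e-01]), 'position': array([ 0.4896368 , -0.21596073,  0.21312382]), 'tool_rot': array([ 3.14057236e+00, -3.76970728e-02,  1.59722851e-03]), 'ft_force': array([-0.61827071, -0.37130216, -3.41221255]), 'torque': array([ 0.10187071,  0.05990728, -0.01544646]), 'grip_width': 0.20437884299127063}
```

```bash
python3 -m inch '[[[1,-20,0],[0,0,0]],[[3,-40,0],[0,0,0]],[[3,-49,0],[0,0,0]],[[3,-50,0],[0,0,0]],[[3,-50,0],[0,0,0]],[[3,-50,0],[0,0,0]],[[3,-50,0],[0,0,0]],[[3,-50,0],[0,0,0]],[[3,-45,0],[0,0,0]],[[3,-30,0],[0,0,0]]]' && python3 -m inch '[[[0,-4.7,0],[0,0,0]],[[0,0,0],[0,0,0]],[[0,0,5],[0,0,0]],[[0,0,15],[0,0,0]],[[0,0,20],[0,0,0]],[[0,0,15],[0,0,0]],[[0,0,8],[0,0,0]],[[0,0,3],[0,0,0]],[[0,0,0],[0,0,0]],[[0,0,0],[0,0,0]]]' && python3 - <<'E'
from h import *; from bench import ctrl, optics
for i in range(3): s=ctrl.get_state(); print(s["position"],s["tool_rot"])
d=wrist(); np.savez("pics/w7.npz",**d)
a=optics.get_image("side"); b=optics.get_image("scene")
A=cv2.resize(a["image"][100:180,210:300],(400,356),interpolation=cv2.INTER_CUBIC); B=cv2.resize(b["image"][160:240,120:210],(400,356),interpolation=cv2.INTER_CUBIC)
W=cv2.resize(d["image"][90:310,150:380],(251,240)); W2=cv2.resize(d["image"][110:200,190:325],(360,240),interpolation=cv2.INTER_CUBIC)
cv2.imwrite("pics/c7.png",np.vstack([np.hstack([A,B]),np.hstack([W,W2,np.zeros((240,189,3),np.uint8)])])[:,:,::-1])
E
```

```text
time: 18.65
position: [0.5273, 0.2207, 0.2123]
tool_rot: [-3.14, 0.036, 0.001]
ft_force: [-0.4, -0.0, -3.1]
grip_width: 0.206
time: 19.65
position: [0.5292, 0.2214, 0.1465]
tool_rot: [-3.141, 0.04, -0.002]
ft_force: [0.6, 0.9, -2.5]
grip_width: 0.206
[0.52916018 0.2213974  0.14652334] [-3.14092933e+00  4.02318820e-02 -1.75630736e-03]
[0.52916018 0.2213974  0.14652334] [-3.14092933e+00  4.02318820e-02 -1.75630736e-03]
[0.52916018 0.2213974  0.14652334] [-3.14092933e+00  4.02318820e-02 -1.75630736e-03]
```

View pics/c7.png

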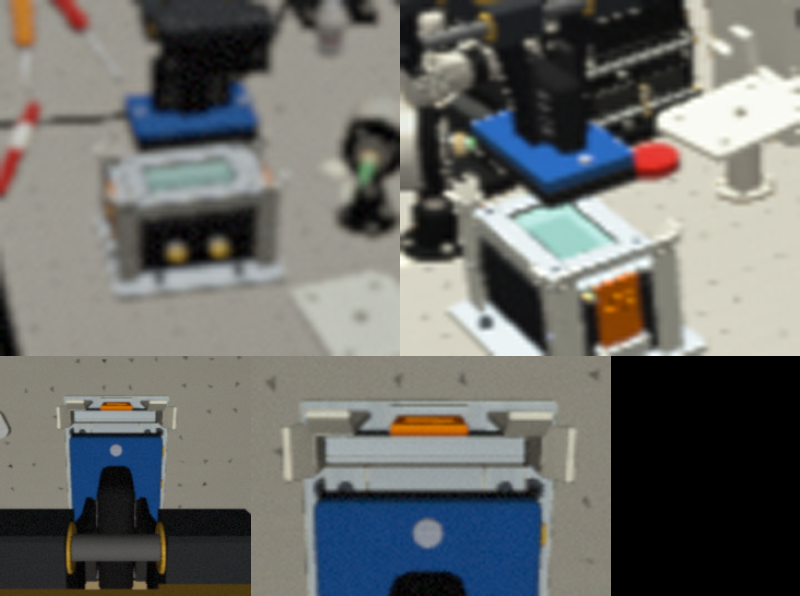

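The tool hangs level over the window. In the lower right crop the plate edges (314, 541) and the frame edges (~305, 552) share centre column ~428. I'll check the x offset numerically from the same frame.

```bash
python3 - <<'E'
from h import *
d=dict(np.load("pics/w7.npz")); h,s,v=hsv(d); T=d["T"]; z=T[2,3]
print([(r,int(v[r,265]),int(s[r,265])) for r in range(136,168)])
b=(h>100)&(h<125)&(s>140)&(v>60)
r=180; xs=np.flatnonzero(b[r]); xs=xs[(xs>280-90)&(xs<330)]; print("plate cols",xs.min(),xs.max())
print("cols row 152",[(c,int(v[158,c])) for c in list(range(296,326,2))+list(range(296-100,222,2))])
E
```

```text
[(136, 201, 255), (137, 208, 255), (138, 194, 255), (139, 151, 174), (140, 157, 58), (141, 168, 11), (142, 170, 17), (143, 169, 18), (144, 171, 16), (145, 171, 19), (146, 173, 16), (147, 159, 11), (148, 168, 17), (149, 159, 16), (150, 104, 17), (151, 112, 9), (152, 156, 13), (153, 161, 17), (154, 161, 17), (155, 164, 16), (156, 166, 17), (157, 163, 20), (158, 162, 14), (159, 157, 18), (160, 91, 17), (161, 29, 53), (162, 15, 17), (163, 48, 213), (164, 71, 208), (165, 103, 205), (166, 110, 218), (167, 113, 221)]
plate cols 215 297
cols row 152 [(296, 53), (298, 70), (300, 148), (302, 162), (304, 126), (306, 137), (308, 136), (310, 135), (312, 137), (314, 137), (316, 135), (318, 134), (320, 136), (322, 136), (324, 137), (196, 134), (198, 137), (200, 136), (202, 134), (204, 136), (206, 135), (208, 138), (210, 154), (212, 167), (214, 82), (216, 44), (218, 141), (220, 164)]
```

```bash
python3 - <<'E'
from h import *
d=dict(np.load("pics/w7.npz")); T=d["T"]; z=T[2,3]
f=lambda n,px,zz: print(n,totool(T,cast(d,px,zz)[0]).round(1), cast(d,px,zz)[0].round(4))
f("plate far edge (+45)",(256,163.5),z-.020)
f("step (+47)",(256,150.5),.071); f("ledge end (+55)",(256,140.2),.064)
f("plate L",(214.5,180),z-.020); f("plate R",(297.5,180),z-.020)
f("frame L",(209.5,158),.071); f("frame R",(303.5,158),.071)
E
```

```text
plate far edge (+45) [45.9 -1.3 20.1] [0.5751 0.2215 0.1265]
step (+47) [46.4 -1.3 75.6] [0.5757 0.2215 0.071 ]
ledge end (+55) [54.  -1.3 82.6] [0.5833 0.2213 0.064 ]
plate L [ 35.4 -27.4  20.1] [0.5652 0.2479 0.1265]
plate R [35.4 24.8 20. ] [0.5639 0.1957 0.1265]
frame L [ 40.3 -39.4  75.6] [0.5705 0.2598 0.071 ]
frame R [40.3 37.7 75.6] [0.5686 0.1827 0.071 ]
```

```bash
python3 -m inch '[[[-0.8,0,2],[0,0,0]],[[-0.8,0,5],[0,0,0]],[[0,0,7],[0,0,0]],[[0,0,7],[0,0,0]],[[0,0,5],[0,0,0]],[[0,0,4],[0,0,0]],[[0,0,2],[0,0,0]],[[0,0,1.5],[0,0,0]],[[0,0,0.5],[0,0,0]],[[0,0,0],[0,0,0]]]' && python3 -m inch '[[[0,0,0.5],[0,0,0]],[[0,0,0.5],[0,0,0]],[[0,0,0.5],[0,0,0]],[[0,0,0.5],[0,0,0]],[[0,0,0.5],[0,0,0]],[[0,0,0.5],[0,0,0]],[[0,0,0.5],[0,0,0]],[[0,0,0.5],[0,0,0]],[[0,0,0],[0,0,0]],[[0,0,0],[0,0,0]]]'
```

```text
time: 20.8
position: [0.5272, 0.2212, 0.112]
tool_rot: [-3.141, 0.04, -0.0]
ft_force: [-0.4, -0.2, -4.0]
grip_width: 0.207
time: 21.8
position: [0.5271, 0.2214, 0.1084]
tool_rot: [3.141, -0.04, 0.0]
ft_force: [-4.1, -0.8, 5.1]
grip_width: 0.207
```

```bash
python3 -m inch '[[[0,0,0.5],[0,0,0]],[[0,0,0.5],[0,0,0]],[[0,0,0.5],[0,0,0]],[[0,0,0.5],[0,0,0]],[[0,0,0.5],[0,0,0]],[[0,0,0.5],[0,0,0]],[[0,0,0.5],[0,0,0]],[[0,0,0.5],[0,0,0]],[[0,0,0],[0,0,0]],[[0,0,0],[0,0,0]]]'; python3 -c "
from bench import ctrl; s=ctrl.get_state(); print(s['torque'],s['ft_force'],s['position'],s['tool_rot'])"
```

```text
time: 22.8
position: [0.5282, 0.2222, 0.1065]
tool_rot: [-3.141, 0.04, -0.005]
ft_force: [-4.2, -0.8, 15.5]
grip_width: 0.197
[-0.4438204   0.97310964 -0.0981192 ] [-4.23678537 -0.83421127 15.50658491] [0.52818694 0.22217229 0.10649008] [-3.14075976  0.04002994 -0.00460032]
```

```bash
python3 -m inch '[[[-0.5,0,0.3],[0,0,0]],[[-0.5,0,0.3],[0,0,0]],[[0,0,0.5],[0,0,0]],[[0,0,0.5],[0,0,0]],[[0,0,0.5],[0,0,0]],[[0,0,0.5],[0,0,0]],[[0,0,0.5],[0,0,0]],[[0,0,0.5],[0,0,0]],[[0,0,0],[0,0,0]],[[0,0,0],[0,0,0]]]'; python3 -c "
from bench import ctrl; s=ctrl.get_state(); print(s['torque'],s['ft_force'],s['position'],s['tool_rot'])"
```

```text
time: 23.8
position: [0.527, 0.2219, 0.1019]
tool_rot: [-3.141, 0.04, -0.003]
ft_force: [-2.6, -0.3, 11.2]
grip_width: 0.203
[-0.27738416  0.84126929 -0.02265509] [-2.62373488 -0.33726805 11.16938646] [0.52698109 0.22188938 0.10186779] [-3.14067843e+00  4.01638793e-02 -3.08916899e-03]
```

```bash
python3 -m inch '[[[0,0,0.4],[0,0,0]],[[0,0,0.4],[0,0,0]],[[0,0,0.4],[0,0,0]],[[0,0,0.4],[0,0,0]],[[0,0,0.4],[0,0,0]],[[0,0,0],[0,0,0]],[[0,0,0],[0,0,0]],[[0,0,0],[0,0,0]],[[0,0,0],[0,0,0]],[[0,0,0],[0,0,0]]]'; python3 -c "
from bench import ctrl; s=ctrl.get_state(); print(s['torque'],s['ft_force'],s['position'],s['tool_rot'])"
```

```text
time: 24.8
position: [0.527, 0.2219, 0.1018]
tool_rot: [3.141, -0.04, 0.004]
ft_force: [-7.4, -4.1, 25.0]
grip_width: 0.21
[-0.73410462  1.89422149 -0.04693468] [-7.42333596 -4.09436472 24.97318742] [0.52701211 0.22186028 0.1017978 ] [ 3.14070715 -0.0404811   0.00354552]
```

Force doubled with no further travel, so it is solid. Lifting off and checking.

```bash
python3 -m inch '[[[0,0,-2],[0,0,0]],[[0,0,-3],[0,0,0]],[[0,0,-4],[0,0,0]],[[0,0,-8],[0,0,0]],[[0,0,-15],[0,0,0]],[[0,0,-22],[0,0,0]],[[0,0,-25],[0,0,0]],[[0,0,-20],[0,0,0]],[[0,0,-10],[0,0,0]],[[0,0,-4],[0,0,0]]]' && python3 - <<'E'
from h import *; from bench import ctrl, optics
d=wrist(); np.savez("pics/w8.npz",**d)
s=ctrl.get_state(); print(s["position"],s["tool_rot"],s["grip_width"],s["ft_force"])
a=optics.get_image("side"); b=optics.get_image("scene")
A=cv2.resize(a["image"][110:180,210:300],(400,311),interpolation=cv2.INTER_CUBIC); B=cv2.resize(b["image"][180:250,120:210],(400,311),interpolation=cv2.INTER_CUBIC)
W=cv2.resize(d["image"][90:310,150:380],(293,280)); W2=cv2.resize(d["image"][110:200,190:325],(420,280),interpolation=cv2.INTER_CUBIC)
cv2.imwrite("pics/c8.png",np.vstack([np.hstack([A,B]),np.hstack([W,W2,np.zeros((280,87,3),np.uint8)])])[:,:,::-1])
E
```

```text
time: 25.8
position: [0.5266, 0.2215, 0.2127]
tool_rot: [-3.141, 0.04, -0.003]
ft_force: [-1.0, 0.4, -2.6]
grip_width: 0.205
[0.52644643 0.22135917 0.21238115] [-3.14119710e+00  4.02379854e-02 -2.33923552e-03] 0.20336807596078432 [-0.11952204  0.64253569 -3.17069727]
```

View pics/c8.png

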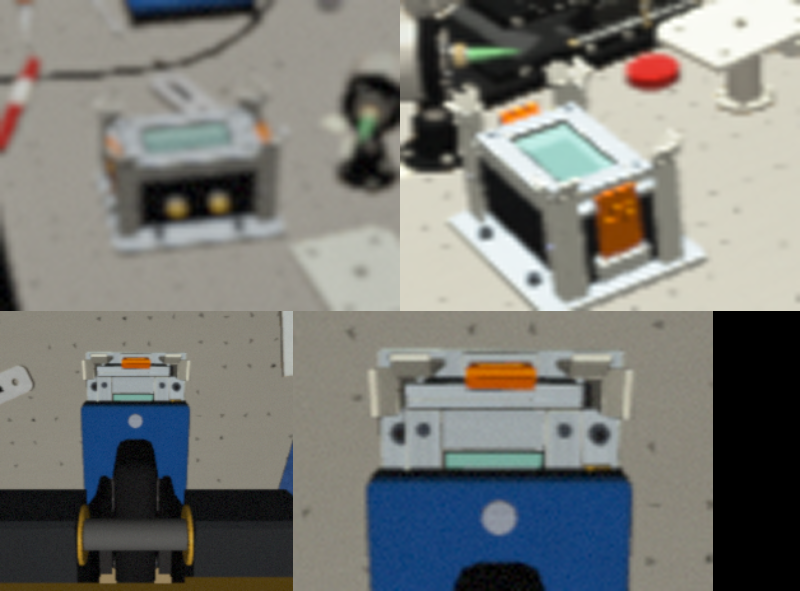

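Both clips show over the ledges: far at (518,115) and (502,376), near at (617,190). The frame sits level and lower than before. Returning the tool to its tray.

```bash
python3 -m inch '[[[-1,20,0],[0,0,0]],[[-2,42,0],[0,0,0]],[[-2,50,0],[0,0,0]],[[-2,50,0],[0,0,0]],[[-2,50,0],[0,0,0]],[[-2,50,0],[0,0,0]],[[-2,50,0],[0,0,0]],[[-2,50,0],[0,0,0]],[[-2,48,0],[0,0,0]],[[-1,35,0],[0,0,0]]]' && python3 -m inch '[[[0,0,0],[0,0,4]],[[0,0,0],[0,0,6]],[[0,0,15],[0,0,3.5]],[[0,0,30],[0,0,0]],[[0,0,35],[0,0,0]],[[0,0,30],[0,0,0]],[[0,0,20],[0,0,0]],[[0,0,12],[0,0,0]],[[0,0,5],[0,0,0]],[[0,0,0],[0,0,0]]]'
```

```text
time: 26.95
position: [0.4949, -0.2269, 0.2098]
tool_rot: [3.141, -0.046, -0.004]
ft_force: [0.6, -0.1, -2.6]
grip_width: 0.205
time: 27.95
position: [0.4965, -0.2227, 0.0638]
tool_rot: [-3.114, 0.409, 0.001]
ft_force: [0.8, 1.0, -3.0]
grip_width: 0.203
```

Over the tray as intended; lower the last 22 mm, softly at the end.

```bash
python3 -m inch '[[[0,0,3],[0,0,0]],[[0,0,4],[0,0,0]],[[0,0,4],[0,0,0]],[[0,0,3],[0,0,0]],[[0,0,2],[0,0,0]],[[0,0,1.5],[0,0,0]],[[0,0,1],[0,0,0]],[[0,0,1],[0,0,0]],[[0,0,0.5],[0,0,0]],[[0,0,0],[0,0,0]]]' && python3 -m inch '[[[0,0,0.5],[0,0,0]],[[0,0,0.5],[0,0,0]],[[0,0,0.5],[0,0,0]],[[0,0,0.5],[0,0,0]],[[0,0,0],[0,0,0]],[[0,0,0],[0,0,0]],[[0,0,0],[0,0,0]],[[0,0,0],[0,0,0]],[[0,0,0],[0,0,0]],[[0,0,0],[0,0,0]]]'
```

```text
time: 28.95
position: [0.4967, -0.223, 0.0443]
tool_rot: [3.115, -0.409, -0.0]
ft_force: [-0.3, 0.0, -3.1]
grip_width: 0.203
time: 29.95
position: [0.4967, -0.223, 0.0423]
tool_rot: [3.115, -0.409, 0.0]
ft_force: [0.1, -0.1, -3.5]
grip_width: 0.205
```

```bash
python3 -m inch '[[[0,0,0.3],[0,0,0]],[[0,0,0.3],[0,0,0]],[[0,0,0.3],[0,0,0]],[[0,0,0.3],[0,0,0]],[[0,0,0],[0,0,0]],[[0,0,0],[0,0,0]],[[0,0,0],[0,0,0]],[[0,0,0],[0,0,0]],[[0,0,0],[0,0,0]],[[0,0,0],[0,0,0]]]'
```

```text
time: 30.95
position: [0.4968, -0.223, 0.0419]
tool_rot: [3.114, -0.409, -0.0]
ft_force: [-4.3, 0.0, 5.5]
grip_width: 0.199
```

```bash
python3 -m inch '[[[0,0,0],[0,0,0]],[[0,0,0],[0,0,0]],[[0,0,0],[0,0,0]],[[0,0,0],[0,0,0]],[[0,0,0],[0,0,0]],[[0,0,0],[0,0,0]],[[0,0,0],[0,0,0]],[[0,0,0],[0,0,0]],[[0,0,-5],[0,0,0]],[[0,0,-15],[0,0,0]]]' 0 && python3 -m inch '[[[0,0,-30],[0,0,0]],[[0,0,-40],[0,0,0]],[[0,0,-45],[0,0,0]],[[0,0,-45],[0,0,0]],[[5,-20,-40],[0,0,0]],[[10,-40,-20],[0,0,0]],[[10,-45,0],[0,0,0]],[[10,-45,0],[0,0,0]],[[5,-40,0],[0,0,0]],[[0,-20,0],[0,0,0]]]' && python3 - <<'E'
from h import *; from bench import ctrl, optics
d=wrist(); d=wrist(); np.savez("pics/w9.npz",**d); print(d["T"][:3,3].round(3),ctrl.get_state()["time"])
b=optics.get_image("scene")["image"]; im=d["image"]
B=cv2.resize(b[180:250,120:210],(380,296),interpolation=cv2.INTER_CUBIC)
cv2.imwrite("pics/c9.png",np.vstack([im[:250],np.hstack([B,np.zeros((296,132,3),np.uint8)])])[:,:,::-1])
h,s,v=hsv(d); yy,xx=np.mgrid[:384,:512]
o=(h>3)&(h<18)&(s>150)&(v>110)&(yy<235)
n,l,st,c=cv2.connectedComponentsWithStats(o.astype(np.uint8)); print([(st[i],c[i].round()) for i in range(1,n) if st[i,4]>10])
E
```

```text
time: 31.95
position: [0.4956, -0.2225, 0.0606]
tool_rot: [-3.114, 0.409, 0.004]
ft_force: [0.3, 0.1, -0.4]
grip_width: 0.974
time: 32.95
position: [0.5905, -0.0251, 0.2828]
tool_rot: [-3.114, 0.4, -0.003]
ft_force: [0.1, -0.8, -0.6]
grip_width: 1.002
[ 0.59  -0.022  0.283] 33.05
[(array([ 87, 209,  19,  10,  93], dtype=int32), array([ 96., 214.]))]
```

View pics/c9.png

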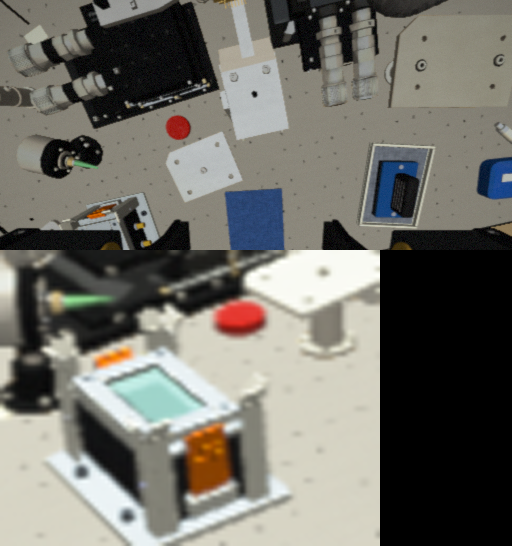

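The tool stands face down inside the tray, at (396,188). The window is seated, with the near clip overlapping its ledge at (207,432) and the far hook visible at (113,357). Handing in.

```bash
python3 -c "
from bench import close_job; print(close_job())"
```

```text
the job is handed in; nothing more can be done
None
```

The window is on the housing with both clips over its ends, the seating tool is back in its tray, and I handed the job in after about 33 s of robot time.

**Laying the window:** I gripped it across its width and lowered it between the guides. It touched the guide at the far end with about 3 N, so I backed off 1.3 mm. I then laid it on the clips with about 2–3 N and let go.

**Pressing:** I pressed with the tool centred to about 1 mm. The reading rose to about 15 N (roughly 19 N with the tool's weight), then fell as the window dropped to its home height. Pressing on to 25 N gave no further travel, so it stood solid. There was a small sideways load of up to about 8 N.

**Final checks:**
- **Clips:** the last pictures show both hooks above the ledges and the frame level. I saw the near clip only in the scene camera, not close up.
- **Tool:** it stands face down inside the tray walls, and the gripper is clear of everything.
- **Bystanders:** I never moved near them, and nothing looked out of place in the pictures. I did not re-measure their positions.

**Measurements that disagreed:**
- Wrist-camera positions were about 1 mm off sideways, which I allowed for.
- Two colour measurements of the glass came out too small because of reflections, so I used the frame and clips instead.
- I viewed 12 pictures, two over the budget.

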